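# Open the ratchet bookend on the cabinet flap

### The arm

A 7-joint arm with a two-finger parallel gripper is mounted at the origin on the work surface. World frame = base frame: x ahead of the robot, y to its left, z up, the work surface at z = 0. Lengths are in mm, angles in rad, forces in N, time in s.
With the tool pointing down it reaches from about 400 to 875 mm from the base axis. Payload 4.4 kg.
Tool frame: the origin (TCP) lies at the very end of the fingers, on their centre line; the grasp point (between the pads) lies 19 mm behind it; z points along the fingers, y is the direction in which the jaws open and shut (so a half turn about z gives the same grasp; the last joint's range is limited). The gripper opens to 85 mm and grips with 20 to 120 N. Pads are 22 mm wide; open, the fingers measure 114 mm over their backs; the gripper's body (76 mm by 85 mm) begins 54 mm behind the grasp point. The pads swing forward as they close: fully open they stand 13 mm farther back than shut.
Start: joints at [1.174, 0.628, 0.038, 1.517, -0.027, 0.996, -0.02], TCP at [211.148, -614.764, 231.313] pointing down, gripper open.
Joint ranges: [-3.06, 3.06], [-0.37, 2.12], [-1.25, 1.32], [0.18, 2.47], [-1.1, 4.24], [0.23, 1.98], [-2.94, 2.94]. Speed limits (rad/s): [2.57, 2.57, 3.14, 3.14, 3.14, 3.14, 3.14].

### API

Orientations are given as [roll, pitch, yaw] about the fixed x, y, z axes, in that order (R = Rz(yaw) Ry(pitch) Rx(roll)).
In Python, from cell import ctrl gives the robot as it stands.
- The arm moves only by the shell command python3 -m crank 'ROWS' [OPENING]. ROWS is JSON, a list that holds one entry, the list of rows, each a list of 6 numbers: the shift along the tool's x, y, z in units of 30 mm (1.0 is 30 mm), then the turn, a rotation vector about the tool's x, y, z in units of 6 degrees (1.0 is 6 degrees). In form: [[[tx, ty, tz, rx, ry, rz], ...]]. A call has 1 to 12 rows; each row shifts and turns the pose as measured when the row begins, along the tool's axes as they then stand; what a row does not reach is not made up. A row lasts 1/12 s, in which the tool goes at most 41.7 mm and 7.16 degrees, less where a joint would pass 70% of its speed; a pose out of reach is approached as far as the arm can. A call is refused whole if a number of a shift passes 1 or a number of a turn 1, either way. A call with a gripper value outside its range is refused whole. OPENING is the gripper command: -1 is fully open, 1 is shut, values between are in proportion, set as the call begins (- or left out, the last holds). The fingers move at their own pace and stop on an object; the grip force is fixed at half the most. Time passes only in rows, so rows that do not move let the fingers close. It gives the time, the measured TCP pose, the force and the opening at its end, in the units of the state.
- ctrl.read_state(): the state, without advancing time (a new reading comes with each control period).
- ctrl.get_image(name): name is "scene" or "top" or "wrist"; returns a dict with "color" (400x640x3 uint8, red, green, blue), "depth" (400x640 float32, mm along the optical axis (not along the pixel's ray), 0 where there is no reading), "camera_matrix" (3x3 intrinsics, pixels), "R" (3x3) and "t" (3): a world point X has camera coordinates R X + t. Camera axes: x right, y down, z forward; pixel columns grow to the right and rows downward; lengths in mm; the calibration is good to about 2 mm. A picture is of the moment at which its call begins.
- ctrl.finish_job(): hands the job in, once; it reports no verdict.
Trained networks look in a picture, given as the dict that the camera call returned (one of the last four; its "shot" number tells which), for a name from the list of things; names that differ only in an ending like _2 or _b are one class to them, and where a whole thing is asked for, a point or a joint stands for the part that bears it (a point fixed in the world has none). Each returns a list of dicts, best first, with "conf" (0 to 1); they miss things now and then, are a little off and sometimes report something else, mostly with a low value. They report only what shows in the picture. A call takes as long as a camera call.
- ctrl.search_frame(query, picture): "extent" ([centre column, centre row, width, height] in pixels, round what is visible of it).
The state is a dict: "clock": time; "qpos": joint angles; "qd": joint speeds; "tau": joint torques, N m; "eef_pos": TCP position; "tool_rot": TCP orientation; "force": force on the tool from outside, world axes, zero at the start; "torque": the same for the moment, N m; "width": finger opening in mm.
Only numpy, scipy, OpenCV 4.12 (cv2) and the standard library are available. Lean on these libraries where they do the work, as an engineer would, in place of code of your own. Each camera call takes 0.05 s, during which the arm holds its last target. There are 200 camera calls.

### The job

Make room on the ratchet bookend: with the fingertips press its red release paddle down and, while it is held down, push the sliding jaw back along its bar, away from the yellow piece case, all the way to the end stop. Then lift the fingers off so that the paddle springs up again, with the jaw left at the stop. Pick nothing up, and leave the piece case, brass weight, celadon jar and comb where they stand.

Things in the scene. Friction and masses are not known exactly. Their poses are not given: they have to be found in the camera images.
- rack: Bookend fixed on the elm flap (flap top 20 mm above the work surface). Origin on the flap's top, under the bar; y runs along the bar and points BACK (the way the jaw must go), z up. Two wooden rails and a steel bar, 360 mm long, tops 44 and 40 mm above the flap; 120 mm wide. Dark fixed jaw, 105 mm high, at y -190 to -200 mm; dark end stop, 70 mm high, at y 170 to 180 mm.
- jaw (a joint): Slide of the grey jaw along the rack's y, m: 0 nearest the fixed jaw, 0.170 against the end stop (fully back). Ratchet (14 mm teeth, none in the last 20 mm): it goes back (+) only while the release is held down 6 mm or more (then about 4 N); towards the case (-) it slides at any time with 4 to 15 N, so fingers dragged that way on the paddle take it along: leave straight up.
- release (a joint): Downward travel of the red release paddle, m: 0 is up (ratchet engaged), 0.010 is fully down. Spring return: about 3 N to start, about 7 N fully down. It does not latch.
- release_top (a point): Centre of the top of the red paddle (48 mm across the bar, 62 mm along it); moves with jaw and paddle; 66 mm above the flap when up. From here the jaw plate's inner face is 35 mm towards the rack's -y, the push ledge's inner face 35 mm towards +y; the ledge's top is 26 mm higher than the raised paddle, the plate's 46 mm.
- jaw_ledge (a point): Middle of the top inner edge of the grey push ledge, its face towards the paddle and piece case; moves with the jaw. Ledge: 54 mm wide (x), 8 mm thick, top 92 mm above the flap. The jaw plate, at the other end of the paddle, is 110 mm wide, 8 mm thick, top 112 mm above the flap. The pocket between them, floored by the paddle, is 70 mm long and open above and at both sides (x).
- piece_case: Loose yellow boxwood piece case, 105 x 56 x 75 mm (x, y, z), standing on the rails between the fixed jaw and the sliding jaw. Origin: centre of its underside. Bystander.
- weight: Loose brass scale weight, 40 mm diameter, 50 mm high, on the flap near the bookend. Origin: centre of its underside. Bystander.
- jar: Loose lidded celadon jar, 68 mm diameter, 82 mm high, on the flap near the bookend. Origin: centre of its underside. Bystander.
- comb: Loose tortoiseshell-finish comb lying flat on the flap near the bookend, 95 x 36 x 8 mm. Origin: centre of its underside. Bystander.

How it is judged:
By the outcome, as a careful person would: the job done as asked, in the order asked, and still so for the second after the job is handed in, with the robot touching nothing.
It also fails if it takes over 37 s, if anything falls off the work surface, if the arm or the gripper's body presses on something with over 40 N, if the wrist force passes 120 N, or if a joint passes its speed limit or range.

## Working session

There is one attempt and no reset: what is moved stays moved. The work goes in short steps, Python scripts to look and compute and a shell command to move; the robot and the scene stay as the last step left them, time stands still between calls to the robot, and variables do not carry over. Pictures are saved under pics/ and viewed, about 8 in all and at most 12, crops included, and the job is handed in when it is done.

```bash
mkdir -p pics; cat > h.py <<'E'
import numpy as np,cv2
from cell import ctrl
def px2w(p,u,v,r=2):
    d=p["depth"][int(v)-r:int(v)+r+1,int(u)-r:int(u)+r+1]; z=np.median(d[d>0]); K=p["camera_matrix"]
    c=np.array([(u-K[0,2])/K[0,0]*z,(v-K[1,2])/K[1,1]*z,z]); return p["R"].T@(c-p["t"])
def cloud(p):
    K=p["camera_matrix"];z=p["depth"];v,u=np.indices(z.shape)
    c=np.stack([(u-K[0,2])/K[0,0]*z,(v-K[1,2])/K[1,1]*z,z],-1); return (c-p["t"])@p["R"]
def save(p,n): cv2.imwrite(f"pics/{n}.png",p["color"][...,::-1])
E
python3 - <<'E'
from h import *
s=ctrl.read_state();print(s)
for n in("top","scene"):
    p=ctrl.get_image(n);save(p,n+"0")
    for q in("rack","jaw","release","jaw_ledge","piece_case","weight","jar","comb"):
        for r in ctrl.search_frame(q,p)[:1]:
            u,v=r["extent"][:2];print(n,q,round(r["conf"],2),np.round(r["extent"]),np.round(px2w(p,u,v)))
E
```

```text
{'clock': 0.0, 'qpos': array([ 1.1742145 ,  0.6293335 ,  0.03845421,  1.51840668, -0.02700917,
        0.99628791, -0.02001054]), 'qd': array([ 0.00131224,  0.00074209, -0.00252595, -0.00049126,  0.00033582,
        0.00057353,  0.00048104]), 'tau': array([-5.64154307e-04, -5.63392532e+01,  1.22614145e+00, -1.93446708e+01,
        1.10221416e-02,  1.05911450e-02, -3.52813356e-05]), 'eef_pos': array([ 210.92248464, -614.14795378,  230.38512585]), 'tool_rot': array([-3.13967572e+00,  2.49863779e-05,  3.30755535e-01]), 'force': array([ 0.40797476, -0.03202565, -0.42803689]), 'torque': array([-0.03481532, -0.06223387,  0.02597782]), 'width': 85.01649377416163}
top rack 0.64 [334. 185. 218.  99.] [562.  58.  85.]
top jaw 0.63 [339. 184.  58.  69.] [563.  48.  86.]
top release 0.87 [336. 181.  31.  28.] [570.  55.  85.]
top jaw_ledge 0.79 [340. 184.  57.  62.] [563.  47.  86.]
top piece_case 0.73 [408. 192.  39.  66.] [532. -66. 138.]
top weight 0.53 [363. 250.  19.  22.] [439.  11.  69.]
top comb 0.69 [281. 240.  32.  49.] [470. 165.  26.]
scene rack 0.93 [281. 222. 225. 130.] [579.  58.  85.]
scene release 0.73 [282. 218.  38.  34.] [572.  59.  85.]
scene jaw_ledge 0.63 [278. 207.  62.  68.] [549.  51.  86.]
scene piece_case 0.71 [209. 192.  59.  73.] [555. -64. 137.]
scene weight 0.61 [264. 174.  16.  24.] [456.  12.  62.]
scene jar 0.61 [438. 251.  42.  44.] [627. 330.  87.]
scene comb 0.73 [339. 190.  27.  31.] [464. 166.  25.]
```

View pics/top0.png

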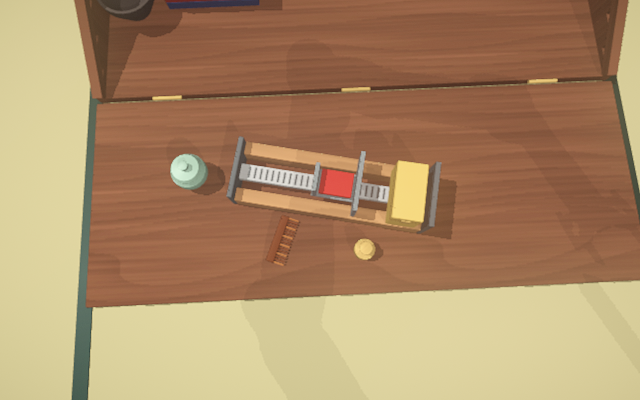

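View pics/scene0.png

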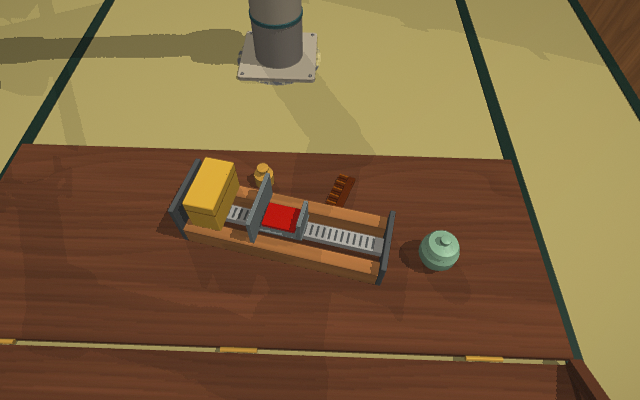

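The pictures agree. The rack's back end points left in the top view, towards the jar. The red paddle is at about (337,184) in top, with the case to its right, the weight and comb below and the jar at the far left. Next I'll get the bar's axis and the paddle centre.

```bash
cat >> h.py <<'E'
def paddle(p):
    c=p["color"].astype(int);m=(c[...,0]>130)&(c[...,1]<50)&(c[...,2]<50)
    X=cloud(p)[m&(p["depth"]>0)]; X=X[(X[:,2]>65)&(X[:,2]<95)&(X[:,1]>0)]
    (cx,cy),(w,h),a=cv2.minAreaRect(X[:,:2].astype(np.float32)); return np.array([cx,cy,np.median(X[:,2])]),w,h,a
E
python3 - <<'E'
from h import *
for n in("top","scene"):
    p=ctrl.get_image(n);print(n,paddle(p))
    X=cloud(p).reshape(-1,3)
    for lo,hi in((58,68),(100,130)):
        k=X[(X[:,2]>lo)&(X[:,2]<hi)&(X[:,0]>460)&(X[:,0]<680)&(X[:,1]>-150)&(X[:,1]<265)]
        print(lo,len(k),cv2.minAreaRect(k[:,:2].astype(np.float32)))
s=ctrl.read_state()
from scipy.spatial.transform import Rotation as R
print(R.from_euler('xyz',s["tool_rot"]).as_matrix().round(3))
E
```

```text
top (array([ 0.,  0., nan]), 0.0, 0.0, 0.0)
58 5612 ((568.76416015625, 63.12451171875), (373.25518798828125, 120.97211456298828), 77.79718780517578)
100 1012 ((551.863037109375, -12.310203552246094), (224.43096923828125, 120.20642852783203), 77.95106506347656)
scene (array([566.81994629,  54.06687164,  85.39738293]), 55.240333557128906, 48.44677734375, 79.13935852050781)
58 5919 ((569.27294921875, 65.2178955078125), (379.12493896484375, 121.80621337890625), 77.89237976074219)
100 1659 ((552.953369140625, -10.363265991210938), (224.4548797607422, 120.31902313232422), 77.92000579833984)
[[ 0.946  0.325  0.   ]
 [ 0.325 -0.946 -0.   ]
 [ 0.     0.    -1.   ]]
  return _methods._mean(a, axis=axis, dtype=dtype,
  ret = ret.dtype.type(ret / rcount)
```

```bash
python3 -m crank '[[[0,0,0,0,0,-0.98],[0,0,0,0,0,-0.98],[0,0,0,0,0,-0.98],[0,0,0,0,0,-0.98],[0,0,0,0,0,-0.98],[0,0,0,0,0,-0.98],[0,0,0,0,0,-0.98],[0,0,0,0,0,-0.98],[0,0,0,0,0,-0.98],[0,0,0,0,0,-0.98]]]' 1
```

```text
clock: 1.83
eef_pos: [211.0, -614.9, 231.5]
tool_rot: [-3.14, 0.001, 1.405]
force: [-0.8, -0.1, -0.2]
width: -0.3
```

```bash
python3 -m crank '[[[0.5,0.14,0,0,0,0.43],[1,0.28,0,0,0,0],[1,0.28,0,0,0,0],[1,0.28,0,0,0,0],[1,0.28,0,0,0,0],[1,0.28,0,0,0,0],[1,0.28,0,0,0,0],[1,0.28,0,0,0,0],[1,0.28,0,0,0,0],[1,0.28,0,0,0,0],[1,0.28,0,0,0,0],[1,0.28,0,0,0,0]]]'
```

```text
clock: 2.83
eef_pos: [377.6, -294.7, 229.2]
tool_rot: [3.141, 0.01, 1.343]
force: [0.6, 0.1, 0.3]
width: 0.1
```

```bash
python3 -m crank '[[[1,0.28,0,0,0,0],[1,0.28,0,0,0,0],[1,0.28,0,0,0,0],[1,0.28,0,0,0,0],[1,0.28,0,0,0,0],[1,0.28,0,0,0,0],[1,0.28,0,0,0,0],[1,0.28,0,0,0,0],[1,0.28,0,0,0,0],[1,0.28,0,0,0,0],[0.5,0.2,0,0,0,0],[0,0,0,0,0,0]]]'
python3 - <<'E'
from h import *
p=ctrl.get_image("wrist");save(p,"w1");s=ctrl.read_state();print(s["eef_pos"],s["tool_rot"])
c=p["color"].astype(int)
for q in("release","jaw_ledge"):
    for r in ctrl.search_frame(q,p)[:1]: print(q,r["extent"],r["conf"],px2w(p,*r["extent"][:2]))
E
```

```text
clock: 3.83
eef_pos: [547.0, 14.3, 229.1]
tool_rot: [3.131, 0.007, 1.35]
force: [-0.1, 0.3, 0.1]
width: -0.1
[545.92251181  12.97083675 228.97984613] [3.13211802 0.00764296 1.34943685]
release [332.1, 137.2, 50.2, 61.7] 0.61 [566.82426999  57.3490058   86.20122844]
jaw_ledge [333.4, 142.3, 125.1, 102.6] 0.65 [567.04529474  52.05379275  86.36746293]
```

View pics/w1.png

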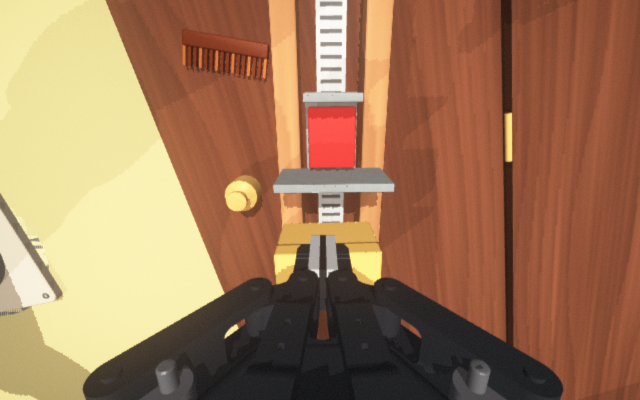

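The wrist view shows the paddle whole at (332,137), the ledge above it at row 97 and the plate below it at row 180. The pocket is clear and lined up with the tool. I'll move over it and then down.

```bash
python3 -m crank '[[[0.9,0.2,0,0,0,0],[0.8,0.18,0,0,0,0],[0,0,0,0,0,0],[0,0,0.8,0,0,0],[0,0,0.8,0,0,0],[0,0,0.8,0,0,0],[0,0,0,0,0,0]]]'
python3 - <<'E'
from h import *
s=ctrl.read_state();d=np.array([567,57,86])-s["eef_pos"];y=1.357
print(s["eef_pos"],s["tool_rot"],"paddle minus tcp along/across",d[0]*np.cos(y)+d[1]*np.sin(y),d[0]*np.sin(y)-d[1]*np.cos(y),d[2])
E
```

```text
clock: 4.57
eef_pos: [565.2, 38.1, 156.0]
tool_rot: [3.131, 0.021, 1.323]
force: [-0.6, -0.5, 0.7]
width: 0.2
[565.15859196  38.06131678 155.99260475] [3.13082054 0.02095988 1.32287637] paddle minus tcp along/across 18.898190463579546 -2.2187615361315087 -69.99260475112348
```

```bash
python3 -m crank '[[[0.6,-0.07,0,0,0,-0.33],[0.3,0,0,0,0,0],[0,0,0,0,0,0]]]'
python3 - <<'E'
from h import *
s=ctrl.read_state();d=np.array([567,57,86])-s["eef_pos"];y=1.357
print(s["eef_pos"],s["tool_rot"],"paddle minus tcp along/across",d[0]*np.cos(y)+d[1]*np.sin(y),d[0]*np.sin(y)-d[1]*np.cos(y),d[2])
E
```

```text
clock: 4.82
eef_pos: [568.9, 60.6, 156.7]
tool_rot: [3.132, 0.025, 1.352]
force: [1.0, 0.6, -0.7]
width: 0.2
[568.92858979  60.60745396 156.72533348] [3.13245577 0.02472214 1.35208971] paddle minus tcp along/across -3.9345126373263133 -1.1192823547220123 -70.72533348323398
```

```bash
python3 -m crank '[[[0,0,0.8,0,0,0],[0,0,0.8,0,0,0],[0,0,0.4,0,0,0],[0,0,0,0,0,0]]]'; python3 -m crank '[[[0,0,0.25,0,0,0],[0,0,0.2,0,0,0],[0,0,0,0,0,0]]]'
```

```text
clock: 5.15
eef_pos: [574.6, 60.1, 101.8]
tool_rot: [3.12, 0.021, 1.352]
force: [-0.1, -0.4, -0.7]
width: -0.3
clock: 5.4
eef_pos: [576.9, 59.8, 90.5]
tool_rot: [3.115, 0.019, 1.352]
force: [0.6, 0.1, 0.1]
width: 0.3
```

```bash
python3 -m crank '[[[0,-0.15,0,0.25,0.18,0],[0,-0.15,0,0,0,0],[0,0,0,0,0,0]]]'; python3 -m crank '[[[0,0,0.2,0,0,0],[0,0,0.2,0,0,0],[0,0,0,0,0,0]]]'
```

```text
clock: 5.65
eef_pos: [569.0, 62.3, 92.2]
tool_rot: [3.139, -0.001, 1.352]
force: [-1.1, -0.0, -0.3]
width: 0.1
clock: 5.9
eef_pos: [570.1, 62.4, 81.3]
tool_rot: [3.135, -0.001, 1.352]
force: [-1.1, -0.4, 5.4]
width: 0.1
```

```bash
python3 -m crank '[[[0,0,0.2,0,0,0],[0,0,0.1,0,0,0],[0,0,0,0,0,0]]]'
```

```text
clock: 6.15
eef_pos: [570.5, 62.7, 77.0]
tool_rot: [3.132, 0.001, 1.353]
force: [-2.7, -1.8, 6.3]
width: 0.1
```

```bash
python3 -m crank '[[[0,0,0.15,0,0,0],[0.2,0,0.1,0,0,0],[0.3,0,0.08,0,0,0],[0.3,0,0.08,0,0,0]]]'
```

```text
clock: 6.48
eef_pos: [574.7, 81.0, 75.9]
tool_rot: [3.129, 0.012, 1.349]
force: [-6.1, -3.9, 22.2]
width: -0.3
```

```bash
python3 -m crank '[[[0.4,0,0.05,0.05,0.1,0],[0.5,0,0.05,0,0,0],[0.5,0,0.05,0,0,0]]]'
```

```text
clock: 6.73
eef_pos: [581.8, 114.1, 75.9]
tool_rot: [3.135, 0.016, 1.343]
force: [-6.0, -4.9, 19.5]
width: 0.5
```

```bash
python3 -m crank '[[[0.5,0,0.05,0,0.1,-0.1],[0.5,0,0.05,0,0.05,0],[0.5,0,0.05,0,0.05,0],[0.5,0,0.05,0,0,0]]]'
```

```text
clock: 7.07
eef_pos: [592.6, 164.7, 75.9]
tool_rot: [3.137, 0.013, 1.349]
force: [-5.9, -5.3, 17.1]
width: -0.0
```

```bash
python3 -m crank '[[[0.5,0,0.05,0,0.1,-0.05],[0.5,0,0.05,0,0.05,0],[0.4,0,0.05,0,0.05,0]]]';  python3 -m crank '[[[0.3,0,0.05,0,0,0],[0.3,0,0.05,0,0,0]]]'
```

```text
clock: 7.32
eef_pos: [600.5, 201.8, 76.0]
tool_rot: [3.137, 0.004, 1.353]
force: [-4.5, -5.5, 15.1]
width: -0.1
clock: 7.48
eef_pos: [603.5, 209.6, 75.7]
tool_rot: [3.137, 0.022, 1.35]
force: [-7.3, -15.1, 23.0]
width: -0.0
```

```bash
python3 -m crank '[[[0.2,0,0.03,0,0.05,0],[0.25,0,0.03,0,0.05,0],[0.25,0,0.03,0,0,0]]]'
python3 - <<'E'
from h import *
p=ctrl.get_image("scene");save(p,"s2");cv2.imwrite("pics/s2c.png",cv2.resize(p["color"][120:320,150:480,::-1],None,fx=2.4,fy=2.4))
E
```

```text
clock: 7.73
eef_pos: [606.1, 214.8, 75.8]
tool_rot: [3.139, 0.038, 1.344]
force: [-4.4, -10.6, 15.1]
width: 0.0
```

View pics/s2c.png

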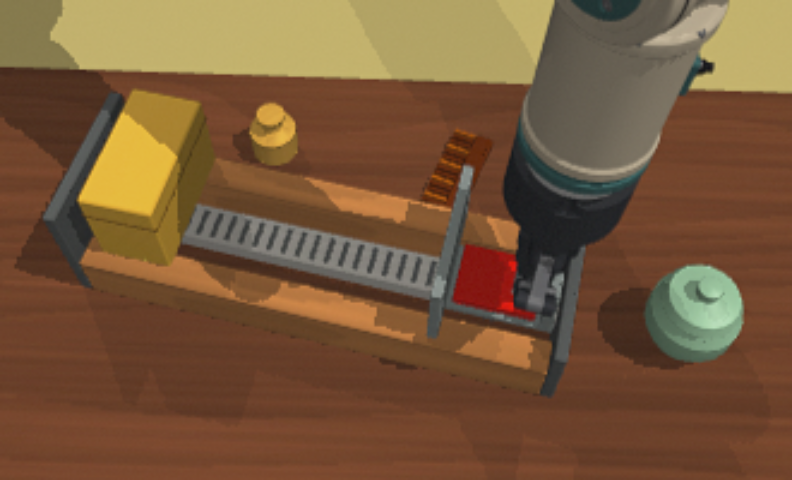

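```bash
python3 -m crank '[[[0.3,0,0.05,0,0.15,0],[0.4,0,0.05,0,0.1,0],[0.4,0,0.05,0,0.1,0]]]'; python3 -m crank '[[[0.5,0,0.07,0,0.1,0],[0.5,0,0.07,0,0.1,0]]]'
cat >> h.py <<'E'
def gap(p):
    X=cloud(p).reshape(-1,3);a=np.array([.2096,.9778]);b=np.array([.9778,-.2096])
    al=(X[:,:2]-[570.5,74])@a;ac=(X[:,:2]-[570.5,74])@b
    f=lambda lo,hi,r0,r1:np.percentile(al[(X[:,2]>lo)&(X[:,2]<hi)&(al>r0)&(al<r1)&(abs(ac)>35)&(abs(ac)<55)],[3,50,97]).round(1)
    print("plate",f(105,140,-60,150),"stop",f(75,94,140,200),"fixed",f(112,130,-215,-185))
E
python3 - <<'E'
from h import *
for n in("scene","top"): gap(ctrl.get_image(n))
E
```

```text
clock: 8.03
eef_pos: [606.4, 216.1, 75.8]
tool_rot: [-3.134, 0.056, 1.334]
force: [-14.9, -21.0, 31.5]
width: 0.0
clock: 8.2
eef_pos: [605.8, 215.5, 76.1]
tool_rot: [-3.124, 0.086, 1.322]
force: [-19.2, -26.6, 38.7]
width: -0.4
plate [ 81.7  86.3 137.4] stop [171.2 175.5 180.6] fixed [-197.5 -190.4 -187.9]Traceback (most recent call last):
  File "<stdin>", line 2, in <module>
  File "h.py", line 18, in gap
    print("plate",f(105,140,-60,150),"stop",f(75,94,140,200),"fixed",f(112,130,-215,-185))
                  ~^^^^^^^^^^^^^^^^^
  File "h.py", line 17, in <lambda>
    f=lambda lo,hi,r0,r1:np.percentile(al[(X[:,2]>lo)&(X[:,2]<hi)&(al>r0)&(al<r1)&(abs(ac)>35)&(abs(ac)<55)],[3,50,97]).round(1)
                         ~~~~~~~~~~~~~^^^^^^^^^^^^^^^^^^^^^^^^^^^^^^^^^^^^^^^^^^^^^^^^^^^^^^^^^^^^^^^^^^^^^^^^^^^^^^^^^
    return _quantile_unchecked(
        a, q, axis, out, overwrite_input, method, keepdims, weights)
    return _ureduce(a,
                    func=_quantile_ureduce_func,
    ...<5 lines>...
                    overwrite_input=overwrite_input,
                    method=method)
    r = func(a, **kwargs)
    result = _quantile(arr,
                       quantiles=q,
    ...<2 lines>...
                       out=out,
                       weights=wgt)
    slices_having_nans = np.isnan(arr[-1, ...])
                                  ~~~^^^^^^^^^
IndexError: index -1 is out of bounds for axis 0 with size 0
```

The push has stalled against the stop: the TCP no longer advances and the resisting force has risen to about 33 N. The plate is where it should be for jaw ≈ 0.170. Now I'll lift straight up.

```bash
python3 -m crank '[[[0.1,0,0,0,0,0],[0.05,0,-0.4,0,0,0],[0.03,0,-0.5,0,0,0],[0,0,-0.5,0,0,0]]]'; python3 -m crank '[[[0,0,-0.7,0,0,0],[0,0,-0.8,0,0,0],[0,0,-0.8,0,0,0],[0,0,-0.8,0,0,0],[0,0,-0.8,0,0,0],[0,0,0,0,0,0]]]'
```

```text
clock: 8.63
eef_pos: [606.7, 216.5, 119.1]
tool_rot: [-3.122, 0.098, 1.317]
force: [0.2, 0.3, -0.1]
width: 0.1
clock: 9.13
eef_pos: [612.0, 229.0, 240.4]
tool_rot: [-3.124, 0.099, 1.319]
force: [0.7, -0.3, 0.8]
width: -0.5
```

```bash
python3 -m crank '[[[-0.9,0,-0.1,0,0.5,0],[-0.9,0,0,0,0.4,0],[-0.9,0,0,0,0,0],[-0.5,0,0,0,0,0],[0,0,0,0,0,0],[0,0,0,0,0,0]]]'
python3 - <<'E'
from h import *
p=ctrl.get_image("wrist");q=ctrl.get_image("scene");gap(q)
w=p["color"];sc=q["color"][120:320,150:470]
cv2.imwrite("pics/e.png",np.vstack([w,cv2.resize(sc,(640,400))])[:,:,::-1][::1,::1][:,:]) if 0 else cv2.imwrite("pics/e.png",np.vstack([cv2.resize(w,(480,300)),cv2.resize(sc,(480,300))])[...,::-1])
print(paddle(q))
for n in("piece_case","weight","jar","comb","release"):
    for r in ctrl.search_frame(n,q)[:1]: print(n,np.round(r["extent"]),px2w(q,*r["extent"][:2]).round())
E
```

```text
clock: 9.63
eef_pos: [586.8, 137.8, 244.3]
tool_rot: [-3.125, -0.002, 1.324]
force: [0.5, 1.3, 0.5]
width: 0.2
plate [81.2 85.6 89.2] stop [171.3 175.8 180.8] fixed [-197.1 -189.9 -188.1]
(array([597.4307251 , 194.97349548,  85.6585998 ]), 60.2279052734375, 48.115169525146484, 77.54528045654297)
piece_case [210. 192.  60.  76.] [556. -62. 138.]
weight [262. 176.  17.  24.] [454.   8.  53.]
jar [440. 251.  41.  40.] [628. 334.  87.]
comb [340. 190.  25.  31.] [465. 168.  25.]
release [361. 236.  37.  30.] [603. 201.  86.]
```

View pics/e.png

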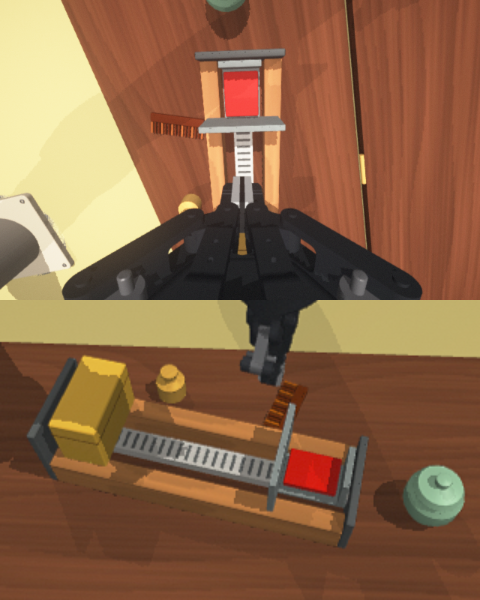

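```bash
python3 - <<'E'
from h import *
p=ctrl.get_image("wrist");q=ctrl.get_image("scene")
A=cv2.resize(p["color"][50:190,240:400],(640,560),interpolation=cv2.INTER_CUBIC)
cv2.imwrite("pics/z.png",A[...,::-1])
B=cv2.resize(q["color"][195:290,320:400],(480,570),interpolation=cv2.INTER_CUBIC)
cv2.imwrite("pics/z2.png",B[...,::-1])
a=np.array([.2096,.9778]);b=np.array([.9778,-.2096])
for n,im in(("wrist",p),("scene",q),("top",ctrl.get_image("top"))):
    X=cloud(im).reshape(-1,3);al=(X[:,:2]-[570.5,74])@a;ac=(X[:,:2]-[570.5,74])@b
    def f(z0,z1,r0,r1,c0,c1):
        k=(abs(X[:,2]-(z0+z1)/2)<(z1-z0)/2)&(al>r0)&(al<r1)&(abs(ac)>c0)&(abs(ac)<c1)
        return (k.sum(),np.percentile(al[k],[5,50,95]).round(1)) if k.sum() else None
    print(n,"platetop",f(128,136,60,110,0,50),"ledgetop",f(108,116,140,190,0,25),"stoptop",f(86,94,150,200,32,55))
E
```

```text
wrist platetop (np.int64(945), array([81.1, 85.1, 88.5])) ledgetop (np.int64(503), array([158.7, 162.3, 166. ])) stoptop (np.int64(522), array([170.9, 175.3, 179.9]))
scene platetop (np.int64(250), array([81.5, 85.1, 88.9])) ledgetop (np.int64(126), array([159.4, 162.9, 166.6])) stoptop (np.int64(136), array([171.8, 176.2, 180.6]))
top platetop (np.int64(109), array([79.5, 83.1, 87.1])) ledgetop (np.int64(122), array([157.4, 160.7, 164.8])) stoptop (np.int64(127), array([169.8, 174. , 178.6]))
```

View pics/z.png

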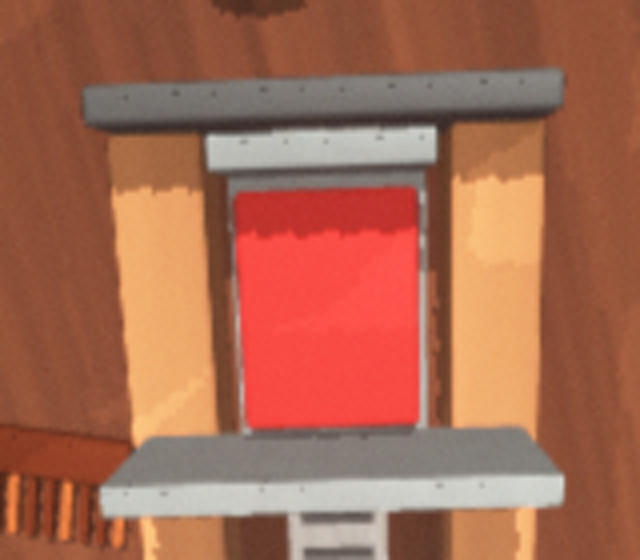

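View pics/z2.png

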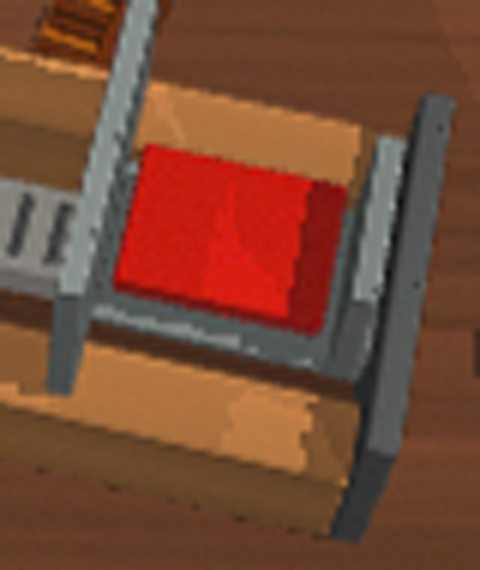

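All three cameras agree: about 4 mm between the ledge and the end stop. The stall may have been the joint's own end, or it may have been friction from pressing too hard. There's plenty of time, so I'll press and push once more with less downward force to settle it.

```bash
python3 -m crank '[[[0.8,-0.05,0,0,0,-0.3],[0.8,0,0,0,0,0],[0.8,0,0,0,0,0],[0.2,0,0,0,0,0],[0,0,0.8,0,0,0],[0,0,0.8,0,0,0],[0,0,0.8,0,0,0],[0,0,0,0,0,0]]]'
python3 - <<'E'
from h import *
s=ctrl.read_state();d=s["eef_pos"][:2]-[570.5,74]
print("along",d@[.2096,.9778],"across",d@[.9778,-.2096],s["eef_pos"],s["tool_rot"])
E
```

```text
clock: 10.8
eef_pos: [604.2, 218.8, 172.2]
tool_rot: [-3.13, -0.004, 1.358]
force: [-0.2, -1.0, -0.4]
width: 0.1
along 148.69398547397887 across 2.5807018212727897 [604.18882738 218.84844268 172.20571495] [-3.13033245 -0.00390856  1.35794577]
```

```bash
python3 -m crank '[[[-0.3,-0.08,0,-0.1,0,0],[0,0,0,0,0,0],[0,0,0.8,0,0,0],[0,0,0.8,0,0,0],[0,0,0.6,0,0,0],[0,0,0,0,0,0]]]'
python3 - <<'E'
from h import *
s=ctrl.read_state();d=s["eef_pos"][:2]-[570.5,74]
print("along",d@[.2096,.9778],"across",d@[.9778,-.2096],s["eef_pos"],s["tool_rot"])
E
```

```text
clock: 11.3
eef_pos: [604.8, 210.5, 110.8]
tool_rot: [3.134, -0.008, 1.356]
force: [-0.6, 0.4, -0.6]
width: -0.1
along 140.66728137320126 across 4.93270182765426 [604.80620037 210.50716074 110.79361352] [ 3.13416197 -0.00783556  1.35565772]
```

```bash
python3 -m crank '[[[0,-0.1,0.5,0.05,0,0],[0,-0.03,0.3,0,0,0],[0,0,0.2,0,0,0],[0,0,0.2,0,0,0],[0,0,0.2,0,0,0],[0,0,0.1,0,0,0]]]'
```

```text
clock: 11.8
eef_pos: [606.1, 213.3, 75.6]
tool_rot: [3.131, -0.012, 1.354]
force: [-9.0, -3.0, 31.6]
width: 0.0
```

```bash
python3 -m crank '[[[0.1,0,0.02,0,0,0],[0.3,0,0.03,0,0,0],[0.4,0,0.03,0,0,0]]]'; python3 -m crank '[[[0.5,0,0.03,0,0,0],[0.6,0,0.03,0,0,0],[0.6,0,0.03,0,0,0]]]'
python3 - <<'E'
from h import *
s=ctrl.read_state();d=s["eef_pos"][:2]-[570.5,74];print("along",d@[.2096,.9778],"F along",s["force"][:2]@[.2096,.9778],s["force"])
q=ctrl.get_image("scene");gap(q)
E
```

```text
clock: 12.05
eef_pos: [607.9, 217.1, 77.8]
tool_rot: [3.136, 0.02, 1.346]
force: [-15.2, -28.9, 23.7]
width: 0.0
clock: 12.3
eef_pos: [606.6, 214.9, 78.6]
tool_rot: [-3.125, 0.107, 1.324]
force: [-19.9, -28.8, 32.4]
width: 0.1
along 145.30305563038252 F along -32.36679061481972 [-19.89117564 -28.83779935  32.41275728]
plate [ 81.8  86.3 110.5] stop [171.3 175.7 180.8] fixed [-197.4 -190.  -188.2]
```

It stalls at exactly the same place under 32 N with the paddle down, so this is the end of the jaw's travel. Lifting straight off.

```bash
python3 -m crank '[[[0.1,0,0,0,0,0],[0.05,0,-0.4,0,0,0],[0.03,0,-0.5,0,0,0],[0,0,-0.5,0,0,0]]]'; python3 -m crank '[[[0,0,-0.7,0,0,0],[0,0,-0.8,0,0,0],[0,0,-0.8,0,0,0],[0,0,-0.8,0,0,0],[0,0,-0.8,0,0,0],[0,0,0,0,0,0]]]';  python3 -m crank '[[[-0.9,0,-0.1,0,0.5,0],[-0.9,0,0,0,0.4,0],[-0.9,0,0,0,0,0],[-0.5,0,0,0,0,0],[0,0,0,0,0,0],[0,0,0,0,0,0]]]'
python3 - <<'E'
from h import *
q=ctrl.get_image("scene");gap(q);print(paddle(q))
for n in("piece_case","weight","jar","comb"):
    for r in ctrl.search_frame(n,q)[:1]: print(n,np.round(r["extent"]),px2w(q,*r["extent"][:2]).round())
s=ctrl.read_state();print(s["qd"].round(3),s["force"].round(1))
E
```

```text
clock: 12.68
eef_pos: [609.5, 215.7, 123.1]
tool_rot: [-3.125, 0.122, 1.317]
force: [0.9, -0.3, 0.4]
width: -0.1
clock: 13.18
eef_pos: [619.1, 231.2, 251.1]
tool_rot: [-3.136, 0.113, 1.316]
force: [0.5, 1.5, 0.2]
width: -0.2
clock: 13.68
eef_pos: [597.1, 140.0, 262.2]
tool_rot: [3.138, 0.007, 1.32]
force: [0.4, 0.8, 0.0]
width: 0.5
plate [81.7 86.2 89.3] stop [171.3 175.8 181.1] fixed [-197.2 -190.2 -188.1]
(array([597.14044189, 195.11862183,  85.67022182]), 60.25961685180664, 47.85113525390625, 78.02459716796875)
piece_case [209. 194.  56.  73.] [561. -62. 138.]
weight [263. 176.  17.  29.] [454.   9.  52.]
jar [357. 224.  62.  75.] [580. 194.  85.]
comb [341. 191.  25.  29.] [466. 170.  26.]
[0.001 0.    0.003 0.002 0.002 0.002 0.001] [-1.1  0.2 -0. ]
```

```bash
python3 -c "
from cell import ctrl;print(ctrl.finish_job())"
```

```text
the job is handed in; nothing more can be done
None
```

The jaw is back at the end of its travel and the paddle has sprung up. I handed the job in at about 14 s. I pressed the paddle fully down with closed fingertips, pushed the jaw back by its ledge until it stalled, and lifted straight off.

**Jaw position:** all three cameras show about 4 mm still open between the ledge and the end stop. I pressed and pushed a second time, and the jaw stalled at the same place under about 32 N. I took that as the true end of travel, but the cameras never showed the ledge touching the stop.

**Paddle:** its top is back at z ≈ 86 mm, its raised height. The arm is clear, with no force on the tool.

**Bystanders:** the case, weight and comb are where they stood, to within camera noise. The last network report for the jar was a false hit on the jaw. The report before the second push had the jar in place, and the arm went nowhere near it after that.

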